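Put the saucer back and lock the saucer rack's sliding leg at its length mark

ROBOT

A 6-joint arm with a two-finger parallel gripper is mounted at the origin on the work surface. World frame = base frame: x ahead of the robot, y to its left, z up, the work surface at z = 0. Lengths are in mm, angles in rad, forces in N, time in s.
With the tool pointing down it reaches from about 250 to 725 mm from the base axis. Payload 9.7 kg.
Tool frame: the origin (TCP) lies between the finger pads; the fingertips stand 8 mm ahead of it and the grasp point (between the pads) lies 11 mm behind it; z points along the fingers, y is the line along which they close (so a half turn about z gives the same grasp; the last joint's range is limited). The gripper opens to 85 mm and grips with 20 to 120 N. Pads are 22 mm wide; open, the fingers measure 114 mm over their backs; the gripper's body (76 mm by 85 mm) begins 54 mm behind the grasp point. The pads swing forward as they close: fully open they stand 13 mm farther back than shut.
Start: joints at [1.157, 0.087, 0.176, 1.66, 0, 1.571], TCP at [221.147, 503.578, 239.284] pointing down, gripper open.
Joint ranges: [-3.13, 3.13], [-0.85, 1.81], [-1.15, 1.24], [-2.2, 2.28], [-1.44, 1.52], [-3.14, 3.14]. Speed limits (rad/s): [2.22, 2.22, 2.57, 3.14, 3.14, 3.14].

INTERFACE

Orientations are given as a rotation vector (axis times angle).
In Python, from workcell import bot gives the robot as it stands. The module is installed in compiled form; this text tells all that it offers.
- The arm moves only by the tool carry_out, never from a script. Its argument "series" is one flat list of numbers, 7 for each row, row after row: the turn, a rotation vector about the tool's x, y, z in rad, then the shift along the tool's x, y, z in cm, then the opening in per cent of the stroke, from 0 (shut) to 100 (fully open). In form: [rx, ry, rz, dx, dy, dz, jaw, rx, ry, rz, dx, dy, dz, jaw, ...]. A call has exactly 8 rows; each row is the pose to reach, as a shift and turn from the pose commanded when the call began, along the tool's axes at that moment; what a row does not reach only later rows make up. A row lasts 1/12 s, in which the tool goes at most 41.7 mm and 7.16 degrees, less where a joint would pass 70% of its speed; a pose out of reach is approached as far as the arm can. A call with a gripper value outside its range is refused whole. The fingers move at their own pace and stop on an object; "squeeze" is the grip in N (left out, the last holds). Time passes only in rows, so rows that repeat a pose let the fingers close, or fill a call up. It gives the time, the measured TCP pose, the force, the opening and the grip force at its end, in the units of the state.
- bot.read_state(): the state, without advancing time (a new reading comes with each control period).
- bot.get_image(name): name is "side" or "top"; returns a dict with "pixels" (420x560x3 uint8, red, green, blue), "depth" (420x560 float32, mm along the optical axis (not along the pixel's ray), 0 where there is no reading), "fx", "fy", "cx", "cy" (pixels), "dist" ([k1, k2, p1, p2, k3] as OpenCV has them; the pictures are not rectified), "pose" (4x4, takes a point from camera to world coordinates). Camera axes: x right, y up, looking along -z (the intrinsics and any distortion apply to the point x, -y, -z); pixel columns grow to the right and rows downward; lengths in mm; the calibration is good to about 2 mm. A picture is of the moment at which its call begins.
- bot.job_done(): hands the job in; it is judged then, once.
The state is a dict: "time": time; "qpos": joint angles; "qvel": joint speeds; "effort": joint torques, N m; "eef_pos": TCP position; "eef_rot": TCP orientation; "wrist_force": force on the tool from outside, world axes, zero at the start; "moment": the same for the moment, N m; "finger_gap": finger opening in mm; "grasp_force": force on a finger pad.
Only numpy, scipy, OpenCV 4.12 (cv2) and the standard library are available. Lean on these libraries where they do the work, as an engineer would, in place of code of your own. Each camera call takes 0.05 s, during which the arm holds its last target. There are 200 camera calls.

TASK

Put the washed saucer from the small drip stand back, on edge, into its own slot of the long wire saucer rack (the empty slot, with the small tab beside it), without dropping it. Then push the rack's spring-loaded sliding leg in until its pointer lies on the long line of the scale strip and, keeping the leg held on that line, squeeze its cam lever fully shut against the finger plate. Do not leave the leg again: finish still holding it there, finger plate and shut lever pinched together, with the other two saucers and the tea things left where they were.

Things in the scene. Friction and masses are not known exactly. Their poses are not given: they have to be found in the camera images.
- saucer: Loose white porcelain saucer: flat disc 110 mm across, 9 mm thick, 130 g, standing on edge in the drip stand. Origin at the disc's centre; y axis through the thickness (level), z up. Seated in stand or rack its centre is 76 mm and its top edge 131 mm above the counter. Grasp across the thickness by the top 20 to 35 mm.
- drip_stand: Fixed white drip tray 125 x 85 x 10 mm with a one-slot wire stand of the same section as the rack. Origin on the counter under the slot's centre; x along the slot (plane of the saucer), y across it. Wire fingers at x = +-35 mm, tops at 82 mm, guide the saucer's faces.
- rack: Fixed steel wire rack, 312 mm long along its y axis, 76 mm wide; origin on the counter under its middle. Rods along y at x = +-35 mm carry the saucers. End hoop 125 mm tall at y = -145 mm; slots at y = -105, -63, -21 mm (two hold saucers); sliding leg at the +y end. Slots are 13 mm wide between wire fingers at x = +-35 mm that flare to 23 mm at their tops, 82 mm above the counter.
- slot_tab: Flat aluminium tab 20 x 22 mm with a raised disc, lying level 54 mm to the rack's +x side at the empty slot, whichever of the three that is. Body origin on the counter under the slot's centre; axes parallel to the rack's.
- slot_home (a point): Where the saucer's centre must be when seated in the empty slot: on the slot's mid plane, midway between the rods, 76 mm above the counter.
- saucer_b: Another saucer of the same shape, loose on edge in one of the rack's slots; leave it there. Origin at its centre.
- saucer_c: A third such saucer in another slot; leave it there. Origin at its centre.
- sliding_leg: The rack's sliding leg, a carriage sliding along the rack's y axis only. Origin on the counter under the inner face of its finger plate; axes parallel to the rack's, +y away from the saucers. It starts at its outer stop (rack y = 88 mm) and can be pushed 75 mm in (-y). While the lever is open a spring pushes it out with 2 to 3 N (friction 0.5 N): let go, it runs out again.
- finger_plate (a point): Centre of the inner face (towards the saucers) of the leg's finger plate, 105 mm above the counter and straight above the leg's origin. The plate is upright steel, part of the leg and the fixed half of its squeeze grip: 36 mm wide, 6 mm thick (its outer face at leg y = 6 mm), from 34 to 130 mm above the counter.
- cam_lever: Grey lever on the leg, outside (+y of) the finger plate: 28 mm wide, 8 mm thick, 72 mm long. Origin on its hinge (axis x), 24 mm out from the plate's inner face, 56.5 mm above the counter. Its z axis runs up it: upright when shut (hard stop), leaning out (+y) 0.34 to 0.42 rad at the start. It stays at any angle; about 6 N at its top moves it, up to 15 N shuts it; shut, its cams lock the leg.
- lever_top (a point): Outer top edge of the lever, on the leg's mid plane. At the start it is 54 to 59 mm out from the plate's inner face; with the lever shut plate and lever are 30 mm over both. Pinch them about 105 mm above the counter. A push on the open lever's top moves the leg first. Fingers that close equally carry the leg outward by half the lever's swing, unless the hand moves in as much.
- pointer (a point): Thin pointer of the sliding leg, over the scale strip: 62 mm along +x and 18 mm along +y from the leg's origin, 34 mm above the counter.
- length_scale: Fixed flat aluminium strip 24 x 105 mm on the rack's +x side, top 30 mm above the counter, with one long dark line, 5 mm wide, right across it and three short ticks at its outer edge. Origin on the counter under the long line; axes parallel to the rack's.
- mark (a point): Middle of the long line on the strip. The leg is at its length mark when pointer and mark agree along the rack's y axis; that is 48 to 68 mm in from its outer stop.
- teapot: White porcelain teapot, 200 mm from spout to handle, 130 mm tall, beyond the leg's end of the rack. Leave alone. Origin under its centre.
- glass: Empty tulip tea glass, 55 mm across and 85 mm tall, on the robot's side, between rack and drip stand. Leave alone. Origin under its centre.
- teaspoon: Metal teaspoon about 110 mm long lying on the counter beyond the rack. Leave alone. Origin at its middle.
- tea_tray: Fixed grey square tray 270 x 270 x 22 mm with three 85 mm tall tea glasses and a spoon, at the right end of the counter. Stay clear. Origin under its centre.
Not all that is in view belongs to the job. There is more than one size of the length_scale; the one meant has the size given above.

How it is judged (in metres and radians):
On the way, in this order (a step that is already met when the one before it is completed fails the run):
1. the saucer stands in the empty slot and is released (distance between saucer and slot_home below 0.008 m and angle between saucer's own y axis and vertical between 1.4 and 1.74 rad and contact force between the fingers and saucer below 0.1 N), for 0.2 s.
2. the leg is held at the mark with its lever still open (y of pointer in the frame of mark between -0.005 and 0.005 m and contact force between the fingers and sliding_leg above 0.5 N and angle between cam_lever's own z axis and vertical above 0.15 rad), for 0.1 s.
3. the lever is shut while the leg is held at the mark (y of pointer in the frame of mark between -0.005 and 0.005 m and angle between cam_lever's own z axis and vertical below 0.05 rad and contact force between the fingers and sliding_leg_c0 above 2 N), for 0.2 s.
At the end, for the whole second after the job is handed in: Saucer released in the empty slot (centre within 8 mm, upright within 10 deg); pointer within 5 mm of the long line; lever within 0.05 rad of shut; fingers pressing both plate and lever with over 2 N; other saucers within 12 mm of their start (all of step 1 and all of step 3 and contact force between the fingers and cam_lever above 2 N and linear speed of saucer below 0.02 m/s and distance of each of saucer_b, saucer_c from where it was at the start of the episode below 0.012 m); the arm keeps its last pose, push and grip.
It fails at once if the lever is shut with the leg more than 8 mm off the mark (angle between cam_lever's own z axis and vertical below 0.1 rad and (y of pointer in the frame of mark above 0.008 m or y of pointer in the frame of mark below -0.008 m)).
It fails at once if the hand leaves the leg once its lever is shut (angle between cam_lever's own z axis and vertical below 0.05 rad and contact force between the fingers and sliding_leg below 0.1 N and distance between the grasp point and finger_plate above 0.045 m).
It fails at once if the saucer is dropped (falls free faster than 0.4 m/s) (contact force between the fingers and saucer below 0.1 N and linear speed of saucer above 0.4 m/s).
It fails at once if another saucer is disturbed (distance of any of saucer_b, saucer_c from where it was at the start of the episode above 0.015 m).
It fails at once if a tea thing is knocked about (distance of any of teapot, glass, teaspoon from where it was at the start of the episode above 0.03 m or contact force between the arm and tea_tray above 5 N).
It also fails if it takes over 58 s, if anything falls off the work surface, if the arm or the gripper's body presses on something with over 40 N, if the wrist force passes 120 N, or if a joint passes its speed limit or range.

## Working session

There is one attempt and no reset: what is moved stays moved. The work goes in short steps, Python scripts to look and compute and a tool call to move; the robot and the scene stay as the last step left them, time stands still between calls to the robot, and variables do not carry over. Pictures are saved under pics/ and viewed, at most 10 in all, crops included, and the job is handed in when it is done.

Besides the shell and the picture viewer there is one more tool, called after "Request:" by a JSON object that holds its "api" and its "payload". carry_out: Moves the arm, as the interface text tells. Its arguments: {"type":"object","properties":{"series":{"type":"array"},"squeeze":{"type":"number"}},"required":["series"]}

```bash
mkdir -p pics
cat > h.py <<'E'
import numpy as np, cv2, pickle
from scipy.spatial.transform import Rotation as R
def cloud(im):
    h,w=im['depth'].shape
    K=np.array([[im['fx'],0,im['cx']],[0,im['fy'],im['cy']],[0,0,1.]])
    u,v=np.meshgrid(np.arange(w),np.arange(h))
    p=cv2.undistortPoints(np.stack([u,v],-1).reshape(-1,1,2).astype(float),K,np.array(im['dist'],float)).reshape(h,w,2)
    d=im['depth'].astype(float)
    c=np.stack([p[...,0]*d,-p[...,1]*d,-d],-1)
    T=np.array(im['pose']); P=c@T[:3,:3].T+T[:3,3]
    P[d==0]=np.nan
    ray=np.stack([p[...,0],-p[...,1],-np.ones((h,w))],-1)@T[:3,:3].T
    return P,ray,T[:3,3]
def plane(ray,o,u,v,z):
    r=ray[int(round(v)),int(round(u))]; return o+r*(z-o[2])/r[2]
E
python3 - <<'E'
from h import *
from workcell import bot
for n in("side","top"):
    im=bot.get_image(n); pickle.dump({k:im[k] for k in im},open(n+'.pkl','wb'))
    cv2.imwrite(f'pics/{n}1.png',im['pixels'][...,::-1])
    print(n,im['fx'],im['dist'],np.round(im['pose'],3).tolist())
s=bot.read_state(); print(s)
E
```

```text
side 537.6194904168758 [0.02640822 0.         0.         0.         0.        ] [[-0.906, 0.333, -0.26, 175.26], [-0.422, -0.686, 0.593, 851.419], [0.019, 0.647, 0.762, 1242.22], [0.0, 0.0, 0.0, 1.0]]
top 456.5493801635964 [-0.0476826  0.         0.         0.         0.       ] [[-0.014, 0.985, -0.173, 341.821], [-1.0, -0.014, 0.0, -55.294], [-0.002, 0.173, 0.985, 1334.453], [0.0, 0.0, 0.0, 1.0]]
{'time': 0.1, 'qpos': array([1.15702574e+00, 8.73910791e-02, 1.75198862e-01, 1.65984141e+00,
       1.70428123e-05, 1.57081148e+00]), 'qvel': array([-0.00041051,  0.00107511,  0.00137871,  0.00134106,  0.00280022,
       -0.0006909 ]), 'effort': array([-2.04070311e-04, -5.21562517e+01,  4.65654588e+01,  1.58984133e-02,
       -2.43826344e-05, -1.86707354e-05]), 'eef_pos': array([221.04292537, 503.38712257, 238.65423042]), 'eef_rot': array([-6.45290319e-01, -3.07432913e+00,  1.89643658e-03]), 'wrist_force': array([0.06586902, 0.14322222, 0.05423619]), 'moment': array([ 0.01859834, -0.0078379 ,  0.00985881]), 'grasp_force': 0.0, 'finger_gap': 85.31396482572224}
```

View pics/side1.png

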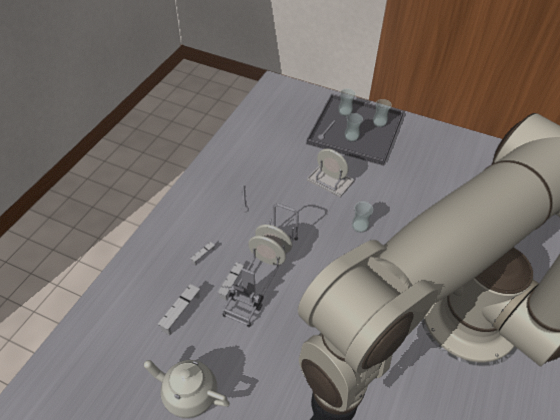

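View pics/top1.png

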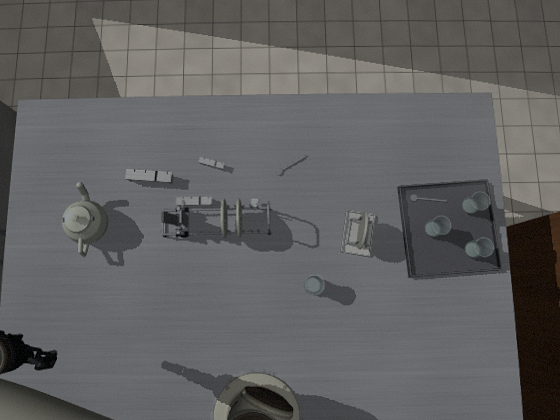

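The side view shows the rack with two saucers at about (270,243), leg at (243,300), saucer in its stand at (332,165), and three candidate scales. The top view shows rack u 165–270, v 203–236, saucers at u≈224 and 239, tab at (254,203), so the empty slot is the one by the hoop. The stand is at (360,232) and the strip by the leg at (194,201).

Run:
```python
from h import *
t=pickle.load(open('top.pkl','rb')); s=pickle.load(open('side.pkl','rb'))
a=cv2.resize(t['pixels'][185:250,150:280,::-1],None,fx=6,fy=6,interpolation=cv2.INTER_CUBIC)
cv2.imwrite('pics/topc.png',a)
P,ray,o=cloud(t)
# rack top-ish z map: table check
print('table',P[300,200],P[150,350])
h=P[...,2]
# saucer pts in both views
for n,im in(('top',t),('side',s)):
    Q,_,_=cloud(im); z=Q[...,2]
    m=(z>88)&(z<140)&(Q[...,0]>250)&(Q[...,0]<700)&(Q[...,1]<500)&(Q[...,1]>-350)
    k,l,st,c=cv2.connectedComponentsWithStats(m.astype(np.uint8))
    for i in range(1,k):
        if st[i,4]>8:
            q=Q[l==i]; print(n,st[i],q.mean(0).round(1),q.min(0).round(1),q.max(0).round(1))
```

```text
table [ 3.19384356e+02  1.57798816e+02 -1.64108898e-01] [ 762.47403648 -293.47240006   -2.31029618]
top [ 76 182   7   8  44] [641.6 489.1  94.8] [631.3 481.4  88.2] [652.  498.9 102.3]
top [220 199   6  38 167] [541.   81.4 116.4] [492.   76.8  88.6] [595.5  87.3 133.6]
top [236 199   5  38 163] [540.4  39.2 115.4] [492.4  34.8  88. ] [595.7  45.4 133.7]
top [267 202   3  28  62] [540.1 -41.5 122. ] [508.2 -44.8  99.5] [581.8 -39.2 129.6]
top [ 69 204  27  32 601] [542.  471.7 104.6] [501.1 439.2  88. ] [588.7 499.8 132.3]
top [180 210   5  15  67] [542.2 190.4 118.4] [525.1 188.3  93.4] [560.8 194.1 136.7]
top [359 211   9  38 187] [ 503.  -299.8  113.9] [ 454.5 -311.2   88.4] [ 556.1 -288.9  135.9]
top [162 212  11  13 110] [542.  233.8 108.6] [528.4 223.3  88.3] [556.3 244.4 126.6]
side [318 149  30  20 280] [ 504.3 -296.3  107.1] [ 454.9 -312.2   88.1] [ 556.3 -285.   132.4]
side [274 204  25  17  78] [543.8 -38.5 115.2] [507.7 -43.1  89.3] [581.7 -33.6 128.2]
side [256 225  36  20 333] [542.6  45.9 107.9] [491.   36.3  88.1] [594.8  51.6 132.9]
side [249 236  37  20 326] [541.5  87.6 108.7] [491.1  78.9  88.3] [596.1  92.8 134.5]
side [242 268  13  16 138] [541.  198.2 112.3] [523.5 192.7  88.4] [559.  202.4 133.1]
side [234 286  13   9  57] [539.  244.3 112.9] [527.4 234.   88.9] [554.6 251.1 124.3]
side [144 360  10   8  57] [641.6 492.9  94.2] [631.8 483.4  88.7] [652. 500. 100.]
side [168 361  40  32 693] [539.7 478.7 105.9] [501.3 444.6  88.1] [589.1 499.9 131.1]
```

View pics/topc.png

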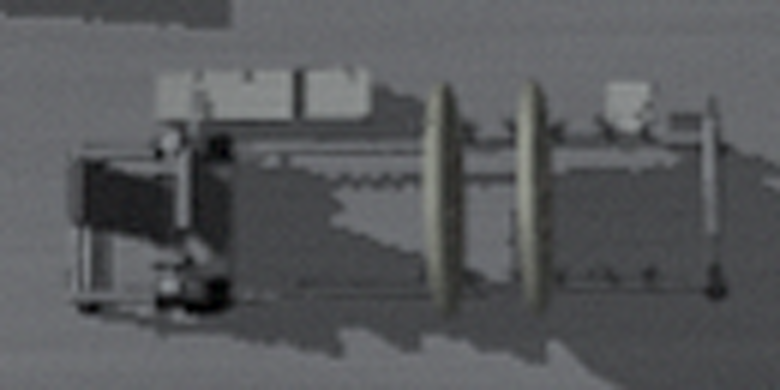

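The crop shows the long line as a dark full-width gap at crop (300,93), i.e. u≈200, v≈200.5. The tab is at crop (630,105), saucers at crop x 443 and 533, hoop at 710, plate at 185, open lever at 78. The rack is nearly aligned with the world axes.

```bash
cat >> h.py <<'E'
def tgt(s,p,yaw,ty=0):
    """tool down, tool y at angle yaw (rad) in world; rotvec + shift in tool axes (cm)"""
    R0=R.from_rotvec(s['eef_rot']); y=np.array([np.cos(yaw),np.sin(yaw),0]); z=np.array([0,0,-1.]); x=np.cross(y,z)
    R1=R.from_matrix(np.stack([x,y,z],1))
    return (R0.inv()*R1).as_rotvec().round(4),(R0.inv().apply(np.array(p)-s['eef_pos'])/10).round(2)
E
python3 - <<'E'
from h import *
from workcell import bot
box={'stand':(440,570,-330,-270),'c':(480,605,20,62),'b':(480,605,65,105),'hoop':(495,590,-60,-25),'plate':(515,565,180,210),'lever':(515,565,215,262)}
for n in('top','side'):
    im=pickle.load(open(n+'.pkl','rb')); Q,ray,o=cloud(im)
    for k,(a,b,c,d) in box.items():
        for zl,zh in((90,122),(124,140)):
            m=(Q[...,0]>a)&(Q[...,0]<b)&(Q[...,1]>c)&(Q[...,1]<d)&(Q[...,2]>zl)&(Q[...,2]<zh)
            q=Q[m]
            if len(q)<6: continue
            f=cv2.fitLine(q[:,:2].astype(np.float32),cv2.DIST_HUBER,0,.01,.01).ravel()
            x0=(q[:,0].min()+q[:,0].max())/2
            r=(q[:,1]-f[3])*f[0]-(q[:,0]-f[2])*f[1]
            print(n,k,zl,len(q),'xmid %.1f y@xmid %.1f slope %.3f res %.1f zmax %.1f'%(x0,f[3]+(x0-f[2])*f[1]/f[0],f[1]/f[0],r.std(),q[:,2].max()))
    if n=='top':
        print('line',plane(ray,o,200,200.5,30),'strip ends',plane(ray,o,176,200.5,30),plane(ray,o,212,200.5,30),'tab',plane(ray,o,255,202.5,30))
        g=cv2.cvtColor(im['pixels'],cv2.COLOR_RGB2GRAY)
        print(g[195:207,172:216])
s=bot.read_state()
print(tgt(s,[504,-300,239],np.pi/2))
E
```

```text
top stand 90 113 xmid 505.3 y@xmid -298.6 slope -0.163 res 2.3 zmax 121.7
top stand 124 56 xmid 504.8 y@xmid -301.3 slope -0.184 res 2.3 zmax 135.9
top c 90 95 xmid 544.1 y@xmid 37.5 slope 0.007 res 3.1 zmax 122.0
top c 124 55 xmid 543.4 y@xmid 40.7 slope 0.001 res 2.1 zmax 133.7
top b 90 91 xmid 543.8 y@xmid 79.3 slope -0.001 res 2.7 zmax 121.8
top b 124 60 xmid 542.9 y@xmid 82.8 slope 0.053 res 2.7 zmax 133.6
top hoop 90 25 xmid 545.0 y@xmid -41.0 slope 0.027 res 2.0 zmax 121.9
top hoop 124 29 xmid 546.5 y@xmid -42.1 slope 0.000 res 1.5 zmax 129.6
top plate 90 32 xmid 543.0 y@xmid 189.3 slope 0.005 res 0.8 zmax 121.7
top plate 124 34 xmid 542.7 y@xmid 191.1 slope 0.045 res 1.8 zmax 136.7
top lever 90 91 xmid 542.1 y@xmid 232.9 slope -0.081 res 5.4 zmax 121.9
line [606.88036949 156.55313825  30.        ] strip ends [607.91967637 226.87765373  30.        ] [606.36514607 121.46451899  30.        ] tab [598.60300408  -3.95361119  30.        ]
[[108 107 107 107 106 105 104 107 106 105 107 105 107 106 104 106 104 108
  106 108 106 107 109 106 108 106 107 105 106 105 104 104 104 107 111 1
[... 2226 characters left out ...]
 y@xmid 46.3 slope 0.024 res 2.4 zmax 121.9
side c 124 40 xmid 544.0 y@xmid 44.4 slope 0.048 res 2.3 zmax 132.9
side b 90 253 xmid 542.7 y@xmid 88.2 slope 0.020 res 2.2 zmax 122.0
side b 124 44 xmid 541.9 y@xmid 86.0 slope -0.011 res 2.4 zmax 134.5
side hoop 90 47 xmid 544.7 y@xmid -39.0 slope 0.003 res 2.2 zmax 121.7
side hoop 124 13 xmid 546.3 y@xmid -37.5 slope 0.030 res 1.6 zmax 128.2
side plate 90 89 xmid 541.5 y@xmid 198.4 slope 0.022 res 1.4 zmax 121.4
side plate 124 37 xmid 541.3 y@xmid 196.7 slope -0.028 res 2.2 zmax 133.1
side lever 90 44 xmid 540.5 y@xmid 244.5 slope 0.246 res 3.8 zmax 121.9
(array([-1.200e-03, -3.000e-04, -4.138e-01]), array([-5.821e+01, -6.218e+01,  4.000e-02]))
```

Request:
{"api": "carry_out", "payload": {"series": [0,0,-0.243,-58.4,-62.3,5.0,70,0,0,-0.243,-58.4,-62.3,5.0,70,0,0,-0.243,-58.4,-62.3,5.0,70,0,0,-0.243,-58.4,-62.3,5.0,70,0,0,-0.243,-58.4,-62.3,5.0,70,0,0,-0.243,-58.4,-62.3,5.0,70,0,0,-0.243,-58.4,-62.3,5.0,70,0,0,-0.243,-58.4,-62.3,5.0,70], "squeeze": 40}}

```text
time: 0.77
eef_pos: [331.8, 187.9, 219.5]
eef_rot: [0.267, 3.13, 0.0]
wrist_force: [1.0, -0.6, -0.1]
finger_gap: 59.8
grasp_force: 0.0
```

```bash
cat > g.py <<'E'
import sys
from h import *
from workcell import bot
s=bot.read_state(); a=[float(v) for v in sys.argv[1:]]
print(round(s['time'],2),s['eef_pos'].round(1),s['eef_rot'].round(3),'F',s['wrist_force'].round(1),'gap',round(s['finger_gap'],1),round(s['grasp_force'],1),'q6',s['qpos'].round(2))
if a: print(tgt(s,a[:3],a[3]))
E
python3 g.py 505 -302 190 1.40
```

```text
0.77 [331.8 187.9 219.5] [0.267 3.13  0.   ] F [ 1.  -0.6 -0.1] gap 59.8 0.0 q6 [ 0.52 -0.32 -0.23  1.66 -0.    0.69]
(array([0.0001, 0.0002, 0.0007]), array([-25.36, -45.35,   2.95]))
```

Request:
{"api": "carry_out", "payload": {"series": [0,0,0,-25.4,-45.3,3.0,70,0,0,0,-25.4,-45.3,3.0,70,0,0,0,-25.4,-45.3,3.0,70,0,0,0,-25.4,-45.3,3.0,70,0,0,0,-25.4,-45.3,3.0,70,0,0,0,-25.4,-45.3,3.0,70,0,0,0,-25.4,-45.3,3.0,70,0,0,0,-25.4,-45.3,3.0,70]}}

```text
time: 1.43
eef_pos: [442.9, -126.2, 200.3]
eef_rot: [0.269, 3.13, 0.0]
wrist_force: [1.5, 0.4, 0.6]
finger_gap: 59.8
grasp_force: 0.0
```

```bash
python3 g.py 505 -302 190 1.40
```

```text
1.43 [ 442.9 -126.2  200.3] [0.269 3.13  0.   ] F [1.5 0.4 0.6] gap 59.8 0.0 q6 [-0.28 -0.14 -0.12  1.59  0.   -0.11]
(array([ 0.0001,  0.    , -0.0005]), array([ -9.11, -16.26,   1.03]))
```

Request:
{"api": "carry_out", "payload": {"series": [0,0,0,-9.1,-16.2,1.0,70,0,0,0,-9.1,-16.2,1.0,70,0,0,0,-9.1,-16.2,1.0,70,0,0,0,-9.1,-16.2,1.0,70,0,0,0,-9.1,-16.2,1.0,70,0,0,0,-9.1,-16.2,1.0,70,0,0,0,-9.1,-16.2,1.0,70,0,0,0,-9.1,-16.2,1.0,70]}}

```text
time: 2.1
eef_pos: [504.8, -298.5, 190.3]
eef_rot: [-0.268, -3.129, -0.001]
wrist_force: [0.1, 0.8, -0.1]
finger_gap: 60.0
grasp_force: 0.0
```

```bash
python3 g.py 505 -302 104 1.40
```

```text
2.1 [ 504.8 -298.5  190.3] [-2.680e-01 -3.129e+00 -1.000e-03] F [ 0.1  0.8 -0.1] gap 60.0 0.0 q6 [-0.53  0.16  0.16  1.57  0.   -0.36]
(array([ 0.0005, -0.0009, -0.    ]), array([-0.09, -0.35,  8.63]))
```

Request:
{"api": "carry_out", "payload": {"series": [0,0,0,-0.1,-0.3,2.5,70,0,0,0,-0.1,-0.3,5.0,70,0,0,0,-0.1,-0.3,7.0,70,0,0,0,-0.1,-0.3,8.4,70,0,0,0,-0.1,-0.3,8.4,50,0,0,0,-0.1,-0.3,8.4,40,0,0,0,-0.1,-0.3,8.4,30,0,0,0,-0.1,-0.3,8.4,30]}}

```text
time: 2.77
eef_pos: [506.2, -302.1, 108.4]
eef_rot: [0.267, 3.128, -0.002]
wrist_force: [1.4, 0.1, 0.4]
finger_gap: 26.0
grasp_force: 0.0
```

```bash
python3 g.py 505 -302 106 1.40
python3 - <<'E'
from h import *
from workcell import bot
im=bot.get_image('side')
cv2.imwrite('pics/grasp.png',cv2.resize(im['pixels'][110:220,270:400,::-1],None,fx=5,fy=5,interpolation=cv2.INTER_CUBIC))
E
```

```text
2.77 [ 506.2 -302.1  108.4] [ 2.670e-01  3.128e+00 -2.000e-03] F [1.4 0.1 0.4] gap 26.0 0.0 q6 [-0.54  0.17  0.01  1.41  0.   -0.37]
(array([-0.0008,  0.0023,  0.0005]), array([ 0.12, -0.01,  0.24]))
```

View pics/grasp.png

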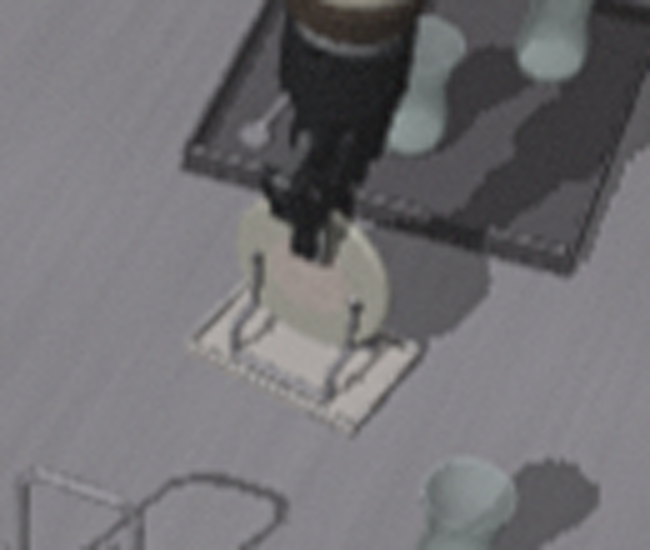

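The crop shows the open fingers straddling the saucer's top at crop (318,230), with the saucer (centre at crop (312,270)) upright in the wires.

Request:
{"api": "carry_out", "payload": {"series": [0,0,0,0,0,0.1,24,0,0,0,0,0,0.1,20,0,0,0,0,0,0.1,16,0,0,0,0,0,0.1,12,0,0,0,0,0,0.1,8,0,0,0,0,0,0.1,4,0,0,0,0,0,0.1,0,0,0,0,0,0,0.1,0], "squeeze": 35}}

```text
time: 3.48
eef_pos: [505.6, -302.2, 105.7]
eef_rot: [0.268, 3.13, -0.0]
wrist_force: [0.9, 0.7, 1.4]
finger_gap: 7.9
grasp_force: 35.7
```

```bash
python3 g.py 505 -302 190 1.40
```

```text
3.48 [ 505.6 -302.2  105.7] [ 0.268  3.13  -0.   ] F [0.9 0.7 1.4] gap 7.9 35.7 q6 [-0.54  0.17  0.01  1.41 -0.   -0.37]
(array([-0.0001,  0.0001,  0.    ]), array([ 0.06,  0.01, -8.43]))
```

Request:
{"api": "carry_out", "payload": {"series": [0,0,0,0,0,-0.5,0,0,0,0,0,0,-1.5,0,0,0,0,0,0,-3.5,0,0,0,0,0,0,-6.0,0,0,0,0,0,0,-8.5,0,0,0,0,0,0,-11.0,0,0,0,0,0,0,-13.0,0,0,0,0,0,0,-13.5,0]}}

```text
time: 4.15
eef_pos: [506.2, -302.6, 245.1]
eef_rot: [0.268, 3.125, -0.004]
wrist_force: [0.7, -0.8, -0.8]
finger_gap: 7.8
grasp_force: 35.3
```

```bash
python3 g.py 544 0 240 1.58
```

```text
4.15 [ 506.2 -302.6  245.1] [ 0.268  3.125 -0.004] F [ 0.7 -0.8 -0.8] gap 7.8 35.3 q6 [-0.54  0.18  0.29  1.68 -0.   -0.37]
(array([-0.0023,  0.0047, -0.18  ]), array([ 1.42, 30.46,  0.44]))
```

Request:
{"api": "carry_out", "payload": {"series": [0,0,-0.02,0.1,2.0,0,0,0,0,-0.05,0.3,5.5,0,0,0,0,-0.09,0.5,9.5,0,0,0,0,-0.12,0.7,13.5,0,0,0,0,-0.15,0.9,17.5,0,0,0,0,-0.17,1.1,21.5,0,0,0,0,-0.18,1.2,25.0,0,0,0,0,-0.18,1.3,27.5,0,0]}}

```text
time: 4.82
eef_pos: [539.3, -26.1, 240.1]
eef_rot: [0.018, -3.141, -0.001]
wrist_force: [0.5, -0.1, -1.7]
finger_gap: 8.1
grasp_force: 35.3
```

```bash
python3 g.py 544 0 240 1.58
```

```text
4.82 [539.3 -26.1 240.1] [ 1.800e-02 -3.141e+00 -1.000e-03] F [ 0.5 -0.1 -1.7] gap 8.1 35.3 q6 [-0.05  0.06  0.15  1.66  0.   -0.06]
(array([ 0.0005, -0.0005,  0.0022]), array([-0.5 ,  2.6 ,  0.01]))
```

Request:
{"api": "carry_out", "payload": {"series": [0,0,0,-0.2,1.0,0,0,0,0,0,-0.4,2.0,0,0,0,0,0,-0.5,2.4,0,0,0,0,0,-0.5,2.5,0,0,0,0,0,-0.5,2.5,0,0,0,0,0,-0.5,2.5,0,0,0,0,0,-0.5,2.5,0,0,0,0,0,-0.5,2.5,0,0]}}

```text
time: 5.48
eef_pos: [544.2, -4.7, 240.6]
eef_rot: [0.013, -3.142, 0.0]
wrist_force: [-0.1, -0.2, -1.6]
finger_gap: 8.3
grasp_force: 35.3
```

```bash
python3 g.py 544 0 240 1.58;python3 - <<'E'
from h import *
from workcell import bot
im=bot.get_image('side'); pickle.dump(dict(im),open('side2.pkl','wb'))
cv2.imwrite('pics/carry.png',cv2.resize(im['pixels'][130:320,210:350,::-1],None,fx=3,fy=3,interpolation=cv2.INTER_CUBIC))
Q,_,_=cloud(im)
m=(Q[...,0]>470)&(Q[...,0]<620)&(Q[...,1]>-30)&(Q[...,1]<30)&(Q[...,2]>152)&(Q[...,2]<200)
q=Q[m]; A=np.c_[q[:,0]-544,q[:,2]-180,np.ones(len(q))]
c=np.linalg.lstsq(A,q[:,1],rcond=None)[0]; r=q[:,1]-A@c; k=abs(r)<5
c=np.linalg.lstsq(A[k],q[k,1],rcond=None)[0]
print(len(q),k.sum(),c,r.std(),q.min(0),q.max(0))
for z in range(155,205,8):
    w=q[abs(q[:,2]-z)<4]; print(z,w[:,0].min(),w[:,0].max(),np.median(w[:,1]))
E
```

```text
5.48 [544.2  -4.7 240.6] [ 0.013 -3.142  0.   ] F [-0.1 -0.2 -1.6] gap 8.3 35.3 q6 [-0.01  0.07  0.16  1.66 -0.   -0.02]
(array([-0.0001, -0.    , -0.0011]), array([0.02, 0.47, 0.06]))
308 306 [0.01138369 0.01920136 1.74327472] 1.8822607061276655 [491.03905898  -3.32386353 155.73184792] [595.91144054   7.16181446 199.56192747]
155 537.3299285793596 560.3347191984126 0.5382862342092949
163 513.9967300226488 572.7337932554506 1.505306660063809
171 503.7451678111183 581.0578503563714 1.4330536816800077
179 499.1455922846247 589.7126297922925 2.0888040507076084
187 495.7617215621036 593.2684576902338 1.9527583920357756
195 491.03905898316697 595.9114405438302 1.6577466845967024
203 491.96706922495787 571.4257061283317 3.3122154192823245
```

View pics/carry.png

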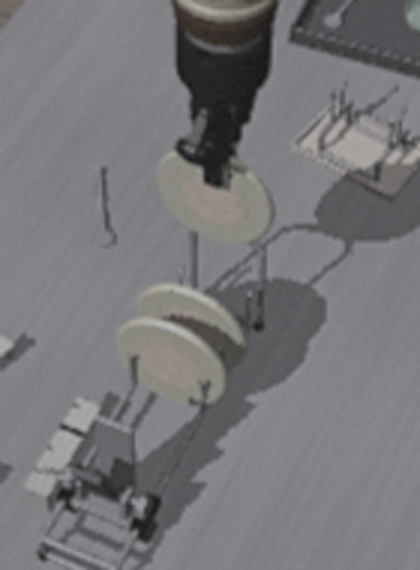

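The crop shows the saucer held level and upright above the empty slot at crop (215,195), with the two other saucers below at crop (180,345).

Request:
{"api": "carry_out", "payload": {"series": [0,0,0,0,0.15,1.0,0,0,0,0,0,0.26,3.0,0,0,0,0,0,0.26,5.0,0,0,0,0,0,0.26,7.0,0,0,0,0,0,0.26,8.5,0,0,0,0,0,0.26,9.5,0,0,0,0,0,0.26,10.2,0,0,0,0,0,0.26,10.5,0]}}

```text
time: 6.2
eef_pos: [543.9, -1.3, 134.5]
eef_rot: [0.014, -3.14, -0.0]
wrist_force: [0.4, 0.1, -1.2]
finger_gap: 7.9
grasp_force: 35.3
```

```bash
cat > f.py <<'E'
from h import *
from workcell import bot
im=bot.get_image('side'); Q,_,_=cloud(im)
s=bot.read_state(); zc=s['eef_pos'][2]-29.7
for n,y0,zz in(('held',0,zc),('c',42,76)):
    m=(Q[...,0]>480)&(Q[...,0]<610)&(abs(Q[...,1]-y0)<13)&(Q[...,2]>zz+8)&(Q[...,2]<zz+45)
    q=Q[m]; A=np.c_[q[:,0]-544,q[:,2]-zz,np.ones(len(q))]; k=np.ones(len(q),bool)
    for i in range(4):
        c=np.linalg.lstsq(A[k],q[k,1],rcond=None)[0]; k=abs(q[:,1]-A@c)<4
    print(n,k.sum(),'slopes,y face',c.round(3),q.min(0).round(1),q.max(0).round(1))
E
python3 g.py 544 -2 105.7 1.58; python3 f.py
```

```text
6.2 [543.9  -1.3 134.5] [ 0.014 -3.14  -0.   ] F [ 0.4  0.1 -1.2] gap 7.9 35.3 q6 [-0.    0.06 -0.06  1.46 -0.   -0.01]
(array([ 0.    , -0.0011, -0.0001]), array([-0.02, -0.07,  2.88]))
held 197 slopes,y face [ 0.025 -0.01   5.268] [489.  -10.2 113.1] [596.8  12.1 149.9]
c 274 slopes,y face [ 9.0000e-03 -3.2000e-02  4.7085e+01] [489.4  38.7  84.2] [596.5  51.8 120.9]
```

Request:
{"api": "carry_out", "payload": {"series": [0,0,0,0,0,0.5,0,0,0,0,0,0,1.0,0,0,0,0,0,0,1.5,0,0,0,0,0,0,2.0,0,0,0,0,0,0,2.4,0,0,0,0,0,0,2.6,0,0,0,0,0,0,2.7,0,0,0,0,0,0,2.8,0]}}

```text
time: 6.92
eef_pos: [544.2, -1.3, 107.5]
eef_rot: [-0.014, 3.142, -0.0]
wrist_force: [0.3, 1.3, -0.8]
finger_gap: 8.3
grasp_force: 35.4
```

```bash
python3 g.py 544 -1.5 105.7 1.58; python3 f.py
```

```text
6.92 [544.2  -1.3 107.5] [-0.014  3.142 -0.   ] F [ 0.3  1.3 -0.8] gap 8.3 35.4 q6 [-0.    0.06 -0.1   1.4  -0.   -0.01]
(array([-0.,  0., -0.]), array([ 0.03, -0.02,  0.18]))
held 185 slopes,y face [ 0.009 -0.03   5.516] [490.1  -2.2  86. ] [596.7  12.9 122.7]
c 270 slopes,y face [ 1.9000e-02 -4.0000e-03  4.6349e+01] [491.3  38.   84. ] [596.5  51.7 121. ]
```

Request:
{"api": "carry_out", "payload": {"series": [0,0,0,0,0,0.05,0,0,0,0,0,0,0.1,0,0,0,0,0,0,0.15,0,0,0,0,0,0,0.18,0,0,0,0,0,0,0.2,0,0,0,0,0,0,0.22,0,0,0,0,0,0,0.22,0,0,0,0,0,0,0.22,0]}}

```text
time: 7.63
eef_pos: [544.5, -1.3, 105.8]
eef_rot: [-0.014, 3.141, -0.0]
wrist_force: [1.1, 0.4, 2.8]
finger_gap: 8.0
grasp_force: 35.8
```

Request:
{"api": "carry_out", "payload": {"series": [0,0,0,0,0,0,11,0,0,0,0,0,0,13,0,0,0,0,0,0,16,0,0,0,0,0,0,20,0,0,0,0,0,0,24,0,0,0,0,0,0,26,0,0,0,0,0,0,26,0,0,0,0,0,0,26]}}

```text
time: 8.3
eef_pos: [544.2, -1.3, 105.4]
eef_rot: [0.014, -3.142, -0.0]
wrist_force: [0.1, 0.2, -0.1]
finger_gap: 22.3
grasp_force: 0.0
```

```bash
python3 g.py; python3 f.py
```

```text
8.3 [544.2  -1.3 105.4] [ 0.014 -3.142 -0.   ] F [ 0.1  0.2 -0.1] gap 22.3 0.0 q6 [-0.    0.06 -0.11  1.4   0.   -0.01]
held 156 slopes,y face [ 0.012 -0.005  4.643] [490.  -12.7  83.6] [598.4  11.9 120.5]
c 270 slopes,y face [ 2.40e-02 -1.20e-02  4.67e+01] [490.   39.3  84. ] [595.1  51.7 120.9]
```

Request:
{"api": "carry_out", "payload": {"series": [0,0,0,0,0,-0.5,26,0,0,0,0,0,-1.5,26,0,0,0,0,0,-3.0,26,0,0,0,0,0,-5.0,26,0,0,0,0,0,-7.0,26,0,0,0,0,0,-9.0,60,0,0,0,0,0,-10.0,100,0,0,0,0,0,-10.0,100]}}

```text
time: 9.02
eef_pos: [545.2, -1.3, 208.5]
eef_rot: [-0.014, 3.137, -0.0]
wrist_force: [1.3, 0.3, 0.8]
finger_gap: 57.6
grasp_force: 0.0
```

```bash
python3 g.py 542 221 200 1.582; python3 f.py
```

```text
9.02 [545.2  -1.3 208.5] [-0.014  3.137 -0.   ] F [1.3 0.3 0.8] gap 57.6 0.0 q6 [-0.    0.06  0.09  1.59 -0.   -0.01]
(array([-0.0001,  0.0044, -0.002 ]), array([ 0.12, 22.23,  0.85]))Traceback (most recent call last):
  File "f.py", line 10, in <module>
    print(n,k.sum(),'slopes,y face',c.round(3),q.min(0).round(1),q.max(0).round(1))
                                               ~~~~~^^^
    return umr_minimum(a, axis, None, out, keepdims, initial, where)
ValueError: zero-size array to reduction operation minimum which has no identity
```

Request:
{"api": "carry_out", "payload": {"series": [0,0,0,0.05,3.0,0,100,0,0,0,0.1,7.0,0,100,0,0,0,0.2,11.0,0,100,0,0,0,0.2,15.0,0,100,0,0,0,0.2,18.5,0,100,0,0,0,0.2,21.0,0,100,0,0,0,0.2,22.2,0,100,0,0,0,0.2,22.2,0,100]}}

```text
time: 9.73
eef_pos: [539.5, 222.7, 203.7]
eef_rot: [0.019, -3.139, 0.001]
wrist_force: [-0.1, -0.7, 0.4]
finger_gap: 85.1
grasp_force: 0.0
```

```bash
python3 g.py 542 221 94 1.582
python3 - <<'E'
from h import *
from workcell import bot
im=bot.get_image('side'); pickle.dump(dict(im),open('side3.pkl','wb'))
cv2.imwrite('pics/leg.png',cv2.resize(im['pixels'][190:340,190:320,::-1],None,fx=4,fy=4,interpolation=cv2.INTER_CUBIC))
E
```

```text
9.73 [539.5 222.7 203.7] [ 1.900e-02 -3.139e+00  1.000e-03] F [-0.1 -0.7  0.4] gap 85.1 0.0 q6 [0.39 0.16 0.19 1.6  0.   0.38]
(array([-0.0006, -0.0022,  0.0009]), array([-0.27, -0.17, 10.97]))
```

View pics/leg.png

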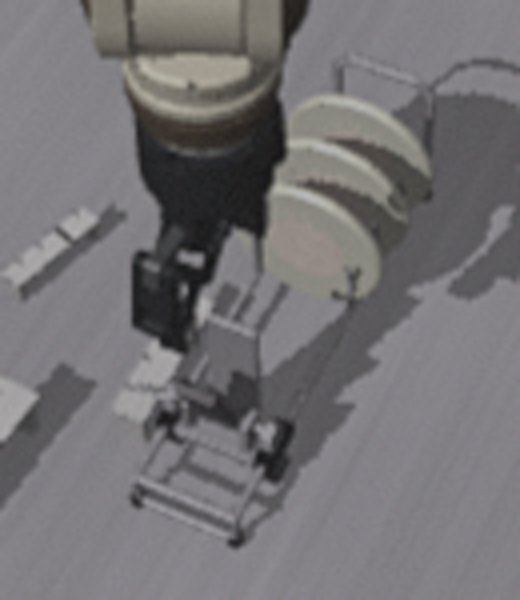

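The crop shows the three saucers standing in the rack, with the returned one rearmost at crop (360,140). The hand is above the leg, with the plate at crop (235,345), the open lever's top at (200,395), and the strip with its line at (155,375).

Request:
{"api": "carry_out", "payload": {"series": [0,0,0,-0.1,-0.1,1.5,100,0,0,0,-0.2,-0.1,3.5,100,0,0,0,-0.25,-0.1,5.5,100,0,0,0,-0.25,-0.1,7.0,100,0,0,0,-0.25,-0.1,8.5,100,0,0,0,-0.25,-0.1,9.8,100,0,0,0,-0.25,-0.1,10.7,100,0,0,0,-0.25,-0.1,10.9,100]}}

```text
time: 10.45
eef_pos: [542.1, 218.5, 94.5]
eef_rot: [0.013, -3.139, 0.002]
wrist_force: [-0.4, 0.1, 0.1]
finger_gap: 85.5
grasp_force: 0.0
```

```bash
python3 g.py 542 221 94 1.582
python3 - <<'E'
from h import *
from workcell import bot
im=bot.get_image('side'); pickle.dump(dict(im),open('side4.pkl','wb'))
Q,ray,o=cloud(im)
# project points
T=np.array(im['pose'])
def proj(p):
    c=T[:3,:3].T@(np.array(p)-T[:3,3]); k=np.array([[im['fx'],0,im['cx']],[0,im['fy'],im['cy']],[0,0,1]])
    return cv2.projectPoints(np.array([[c[0],-c[1],-c[2]]]),np.zeros(3),np.zeros(3),k,np.array(im['dist'],float))[0].ravel().round(1)
print('line',proj((605,158,30)),'pointer',proj((604,210,34)),'levertop',proj((542,248,124)),'plate',proj((542,192,130)))
a=im['pixels'][215:345,190:300,::-1]
cv2.imwrite('pics/leg2.png',cv2.resize(a,None,fx=5,fy=4.6,interpolation=cv2.INTER_CUBIC))
E
```

```text
10.45 [542.1 218.5  94.5] [ 1.300e-02 -3.139e+00  2.000e-03] F [-0.4  0.1  0.1] gap 85.5 0.0 q6 [ 0.38  0.16 -0.02  1.39 -0.    0.38]
(array([-0.001 , -0.0023, -0.0031]), array([0.01, 0.25, 0.05]))
line [234.5 272.5] pointer [225.4 286.7] levertop [238.2 288.2] plate [248.7 269.4]
```

View pics/leg2.png

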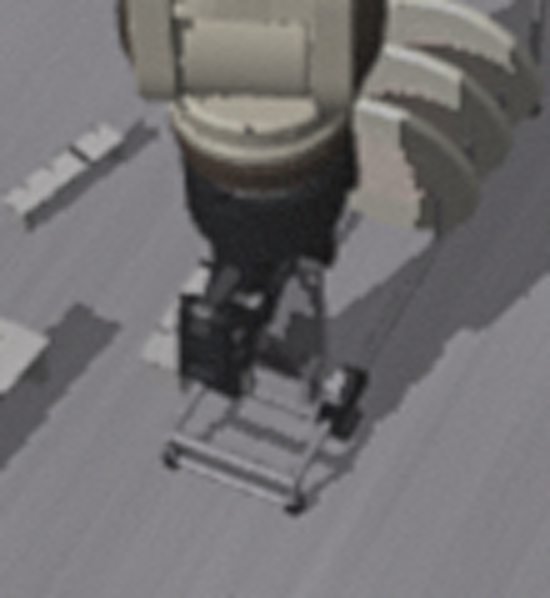

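The crop shows the fingers straddling plate and lever, with the outer finger at crop (215,340) hiding part of the strip. I'll refine the pointer-to-line distance from the first pictures.

Run:
```python
from h import *
t=pickle.load(open('top.pkl','rb')); s=pickle.load(open('side.pkl','rb')); s3=pickle.load(open('side3.pkl','rb'))
a=cv2.resize(t['pixels'][193:213,170:216,::-1],None,fx=16,fy=14,interpolation=cv2.INTER_NEAREST)
b=cv2.resize(s['pixels'][255:300,210:256,::-1],None,fx=8,fy=7,interpolation=cv2.INTER_NEAREST)
c=cv2.resize(s3['pixels'][255:300,210:256,::-1],None,fx=8,fy=7,interpolation=cv2.INTER_NEAREST)
cv2.imwrite('pics/strip.png',np.vstack([a,np.hstack([b,c])]))
```

View pics/strip.png

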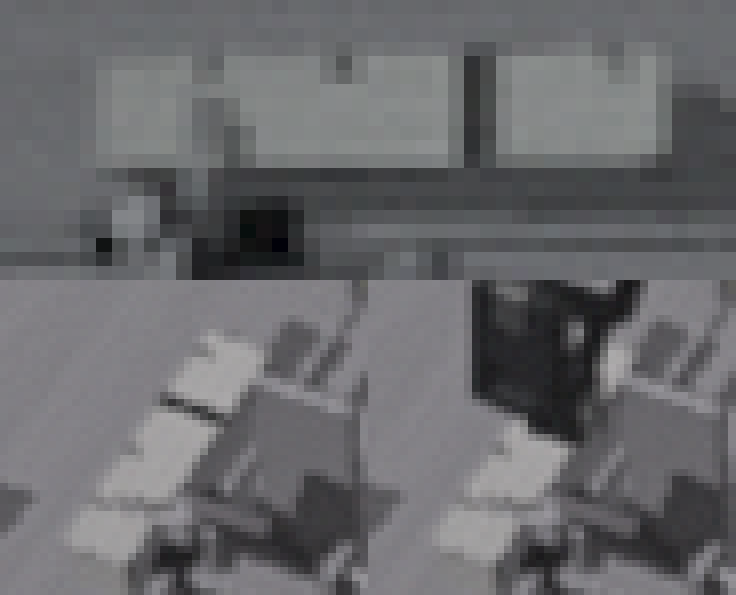

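Run:
```python
from h import *
s=pickle.load(open('side.pkl','rb')); _,ray,o=cloud(s)
def pl(u,v,z):
    K=np.array([[s['fx'],0,s['cx']],[0,s['fy'],s['cy']],[0,0,1.]])
    p=cv2.undistortPoints(np.array([[[u,v]]],float),K,np.array(s['dist'],float)).ravel()
    r=np.array(s['pose'])[:3,:3]@[p[0],-p[1],-1]; return (o+r*(z-o[2])/r[2]).round(1)
print('line',pl(233.2,272.8,30)); 
for v in(285,286,287):print('ptr',v,pl(227,v,34),pl(227,v,30))
g=cv2.cvtColor(s['pixels'],cv2.COLOR_RGB2GRAY); print(g[268:292,222:240])
```

```text
line [607.5 160.4  30. ]
ptr 285 [602.7 203.6  34. ] [604.1 201.5  30. ]
ptr 286 [601.2 206.3  34. ] [602.6 204.2  30. ]
ptr 287 [599.7 209.   34. ] [601.1 206.9  30. ]
[[130 131 131 129 127 127 128 127 129 133 148 163 165 162 165 164 163 164]
 [129 131 129 129 129 129 128 127 132 144 161 165 163 165 166 164 164 164]
 [129 130 126 127 127 127 130 126 124 149 166 166 164 166 165 162 165 163]
 [129 130 126 130 127 128 128 120  95 112 140 156 166 167 166 166 168 152]
 [129 129 129 129 127 128 129 117  82  53  73 109 131 142 155 167 168 136]
 [128 128 129 127 127 129 135 141 136 114 102  81  54  70 111 142 146 113]
 [130 128 127 127 129 130 142 160 166 166 160 140 108  72  54  76 101  84]
 [127 130 127 127 130 139 154 163 163 163 166 167 160 138 115  89  73  85]
 [131 128 126 127 135 149 164 163 161 162 164 163 166 167 155 118  86  89]
 [128 127 128 129 138 157 163 162 162 163 164 163 165 164 136  92  88  86]
 [127 128 130 124 127 150 161 162 162 163 161 163 164 153 107  85  87  89]
 [126 129 132 127 121 137 161 162 162 161 159 163 158 130  84  87  87  90]
 [127 129 136 151 152 147 160 1
[... 169 characters left out ...]
 91  86  89  90 107 122]
 [139 152 161 160 160 162 161 161 162 162 154 121  87  87  87  97 123 117]
 [146 163 161 160 161 164 161 161 164 157 127  84  79  78  72  98 131 102]
 [146 159 150 151 156 149 161 163 159 142 110  97  81  66  53  76 103  84]
 [126 139 136 127 133 119 140 142 137 127 131 118  99  91  75  69  74  82]
 [133 130 141 125 122 122 112 107 111 117 143 126 101 102 102  97  93  88]
 [158 159 160 150 146 151 130 131 142 143 149 135 100  93  97 100 102  98]
 [160 161 162 158 157 159 143 134 140 142 138 125 100  81  74  84  93  97]
 [160 160 160 160 159 158 137  91  98 118 120  93  75  99  99  59  59  72]
 [160 160 157 159 160 149 115  84  92 114 123 101  70 106 118  67  51  53]]
```

Request:
{"api": "carry_out", "payload": {"series": [0,0,0,0,0.4,0,100,0,0,0,0,0.8,0,100,0,0,0,0,1.0,0,100,0,0,0,0,1.1,0,100,0,0,0,0,1.2,0,100,0,0,0,0,1.3,0,100,0,0,0,0,1.35,0,100,0,0,0,0,1.35,0,100]}}

```text
time: 11.17
eef_pos: [542.6, 233.3, 96.4]
eef_rot: [-0.015, 3.142, 0.0]
wrist_force: [0.4, 0.4, 0.6]
finger_gap: 85.7
grasp_force: 0.0
```

Request:
{"api": "carry_out", "payload": {"series": [0,0,0,0,0.02,0,100,0,0,0,0,0.04,0,100,0,0,0,0,0.07,0,100,0,0,0,0,0.1,0,100,0,0,0,0,0.12,0,100,0,0,0,0,0.15,0,100,0,0,0,0,0.15,0,100,0,0,0,0,0.15,0,100]}}

```text
time: 11.83
eef_pos: [542.6, 234.2, 96.3]
eef_rot: [0.014, -3.142, 0.001]
wrist_force: [-0.0, -4.6, 0.9]
finger_gap: 85.4
grasp_force: 2.5
```

Request:
{"api": "carry_out", "payload": {"series": [0,0,0,0,-0.4,0.1,95,0,0,0,0,-0.9,0.15,90,0,0,0,0,-1.4,0.15,85,0,0,0,0,-1.9,0.15,80,0,0,0,0,-2.4,0.15,76,0,0,0,0,-2.9,0.15,76,0,0,0,0,-3.4,0.15,76,0,0,0,0,-3.8,0.15,76], "squeeze": 20}}

```text
time: 12.5
eef_pos: [543.0, 196.4, 95.1]
eef_rot: [-0.014, 3.141, 0.001]
wrist_force: [-0.0, 3.5, 2.4]
finger_gap: 64.7
grasp_force: 1.6
```

```bash
python3 g.py 542 166.5 94 1.582
```

```text
12.5 [543.  196.4  95.1] [-1.400e-02  3.141e+00  1.000e-03] F [-0.   3.5  2.4] gap 64.7 1.6 q6 [ 0.35  0.14 -0.04  1.39  0.    0.34]
(array([ 0.0005,  0.0003, -0.002 ]), array([ 0.13, -2.99,  0.11]))
```

Request:
{"api": "carry_out", "payload": {"series": [0,0,0,0,-0.5,0,76,0,0,0,0,-1.0,0,76,0,0,0,0,-1.5,0,76,0,0,0,0,-2.0,0,76,0,0,0,0,-2.4,0,76,0,0,0,0,-2.7,0,76,0,0,0,0,-2.9,0,76,0,0,0,0,-2.9,0,76]}}

```text
time: 13.17
eef_pos: [543.2, 167.2, 94.8]
eef_rot: [0.014, -3.142, 0.001]
wrist_force: [-0.5, 2.0, 1.5]
finger_gap: 64.9
grasp_force: 1.0
```

```bash
python3 g.py 542 166.5 94 1.582
python3 - <<'E'
from h import *
from workcell import bot
s=bot.get_image('side'); t=bot.get_image('top'); pickle.dump((dict(s),dict(t)),open('m.pkl','wb'))
a=cv2.resize(t['pixels'][190:220,165:225,::-1],None,fx=8,fy=8,interpolation=cv2.INTER_NEAREST)
b=cv2.resize(s['pixels'][250:300,205:265,::-1],None,fx=8,fy=7,interpolation=cv2.INTER_NEAREST)
cv2.imwrite('pics/mark.png',np.vstack([a,b]))
E
```

```text
13.17 [543.2 167.2  94.8] [ 1.400e-02 -3.142e+00  1.000e-03] F [-0.5  2.   1.5] gap 64.9 1.0 q6 [ 0.3   0.12 -0.06  1.38 -0.    0.29]
(array([-0.0004, -0.    , -0.0024]), array([ 0.12, -0.07,  0.08]))
```

View pics/mark.png

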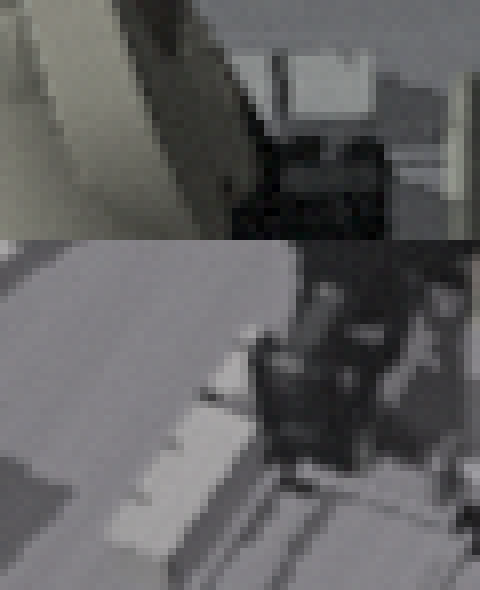

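The top part shows the line at crop (280,60), dark at its outer end and covered by the grey pointer further in (280,95). The side part shows the same at (205,392) and (240,402), so the pointer is over the line. I'll quantify this.

Run:
```python
from h import *
s,t=pickle.load(open('m.pkl','rb'))
print(cv2.cvtColor(t['pixels'],cv2.COLOR_RGB2GRAY)[195:206,195:206])
print(cv2.cvtColor(s['pixels'],cv2.COLOR_RGB2GRAY)[268:278,227:240])
```

```text
[[108 105 109 106 107 107 107 107 105 109 114]
 [118 117 119 112  89  87 106 112 112 113 123]
 [139 140 140 114  52  75 129 143 141 141 139]
 [138 138 141 114  54  76 125 138 139 141 140]
 [134 139 139 123  66  68 124 141 138 140 138]
 [103 139 145 130  77  45 115 147 141 141 141]
 [ 64 122 145 132  80  48 114 143 141 140 137]
 [ 28  92 138 126  74  44 113 140 139 139 138]
 [ 27  42 116 134  76  52 115 139 136 137 140]
 [ 33  13  95 125  84  61  96 110 109 113 112]
 [ 41  18  18  88  97  73  75  72  71  71  65]]
[[128 127 127 128 131 146 166 167 147  74  30  47  70]
 [128 128 127 131 144 162 166 166 151  86  34  42  55]
 [127 125 127 124 146 166 168 166 152  90  31  39  51]
 [128 131 117  93 115 146 155 147 142  99  37  34  42]
 [127 128 118  81  60  93 126 118 118 105  40  31  38]
 [130 134 140 135 116 109 111 106 106  96  45  32  35]
 [132 142 159 166 164 158 140 115 102  90  46  31  34]
 [139 154 164 162 165 165 165 158 141 110  64  29  29]
 [149 161 163 162 163 164 164 165 165 147  82  34  31]
 [160 163 159 161 162 161 162 164 166 138  74  45  39]]
```

Request:
{"api": "carry_out", "payload": {"series": [0,0,0,0,0.1,0,72,0,0,0,0,0.2,0,69,0,0,0,0,0.28,0,66,0,0,0,0,0.18,0,63.5,0,0,0,0,0.08,0,61,0,0,0,0,0.03,0,60,0,0,0,0,-0.02,0,58.5,0,0,0,0,-0.02,0,58.5], "squeeze": 20}}

```text
time: 13.93
eef_pos: [543.3, 167.9, 95.9]
eef_rot: [-0.015, 3.141, 0.001]
wrist_force: [-2.6, 2.8, 8.0]
finger_gap: 49.8
grasp_force: 7.6
```

```bash
cat > v.py <<'E'
from h import *
from workcell import bot
t=bot.get_image('top'); s=bot.get_image('side')
g=cv2.cvtColor(t['pixels'],cv2.COLOR_RGB2GRAY); print(g[197:204,195:206])
print(cv2.cvtColor(s['pixels'],cv2.COLOR_RGB2GRAY)[269:277,227:238])
E
python3 g.py; python3 v.py
```

```text
13.93 [543.3 167.9  95.9] [-1.500e-02  3.141e+00  1.000e-03] F [-2.6  2.8  8. ] gap 49.8 7.6 q6 [ 0.3   0.12 -0.06  1.39  0.    0.29]
[[141 139 140 116  52  75 127 142 140 145 139]
 [142 138 141 118  48  78 127 139 138 137 138]
 [137 139 143 114  53  72 123 143 139 137 141]
 [110 146 143 123  64  49 117 143 142 141 141]
 [ 97 139 144 122  61  47 113 141 140 139 139]
 [ 40 100 136 125  65  47 114 142 138 139 139]
 [ 21  39 114 129  63  49 114 140 136 139 139]]
[[127 128 126 129 145 161 166 164 155  99  38]
 [128 127 124 125 146 165 167 166 166 129  42]
 [127 129 119  93 113 145 156 147 155 147  72]
 [127 129 118  80  62 102 131 102 113 134  92]
 [129 133 139 134 117 120 116  89 100 126 100]
 [131 142 160 165 164 160 140 121 119 125  90]
 [139 154 162 164 163 165 163 155 137 119  93]
 [148 164 162 161 162 163 163 164 168 156 116]]
```

Request:
{"api": "carry_out", "payload": {"series": [0,0,0,0,-0.1,0,57,0,0,0,0,-0.2,0,55,0,0,0,0,-0.28,0,53,0,0,0,0,-0.37,0,51,0,0,0,0,-0.45,0,49,0,0,0,0,-0.54,0,47,0,0,0,0,-0.6,0,46,0,0,0,0,-0.6,0,46], "squeeze": 30}}

```text
time: 14.7
eef_pos: [543.6, 161.8, 95.5]
eef_rot: [-0.015, 3.14, 0.001]
wrist_force: [1.0, 3.5, 2.5]
finger_gap: 39.1
grasp_force: 2.5
```

```bash
python3 g.py; python3 v.py
```

```text
14.7 [543.6 161.8  95.5] [-1.50e-02  3.14e+00  1.00e-03] F [1.  3.5 2.5] gap 39.1 2.5 q6 [ 0.29  0.12 -0.07  1.38  0.    0.28]
[[ 66 120 146 115  51  77 129 143 141 142 140]
 [ 62  96 136 120  57  78 126 140 139 139 136]
 [ 76  59 115 130  71  67 126 142 138 138 139]
 [ 72  46  96 134  87  46 114 143 139 141 142]
 [ 65  50  52  91  79  50 117 143 140 138 139]
 [ 60  48  31  35  37  50 116 144 140 140 139]
 [ 51  53  35  22  16  58 115 140 137 137 140]]
[[127 129 127 131 143 162 166 164 164 166 158]
 [128 127 126 127 146 166 165 165 166 168 166]
 [127 129 117  90 116 145 156 143 153 163 167]
 [129 128 118  79  60  95 126 116 124 141 155]
 [128 132 141 134 116 112 108 100 101 116 135]
 [132 140 159 165 162 158 139 116  95 106 119]
 [139 156 164 161 164 165 167 157 137 114 102]
 [150 162 161 161 161 164 163 164 167 155 113]]
```

Request:
{"api": "carry_out", "payload": {"series": [0,0,0,0,-0.05,0,44,0,0,0,0,-0.12,0,42,0,0,0,0,-0.2,0,40,0,0,0,0,-0.28,0,38,0,0,0,0,-0.35,0,36,0,0,0,0,-0.4,0,34,0,0,0,0,-0.42,0,32,0,0,0,0,-0.42,0,30], "squeeze": 35}}

```text
time: 15.47
eef_pos: [543.5, 157.9, 95.6]
eef_rot: [-0.015, 3.141, 0.003]
wrist_force: [-1.1, 2.9, 6.7]
finger_gap: 28.3
grasp_force: 34.4
```

```bash
python3 g.py; python3 v.py
```

```text
15.47 [543.5 157.9  95.6] [-1.500e-02  3.141e+00  3.000e-03] F [-1.1  2.9  6.7] gap 28.3 34.4 q6 [ 0.28  0.12 -0.07  1.38  0.    0.27]
[[ 55  58  63  76  54  77 127 143 140 138 140]
 [ 62  61  52  54  47  78 126 142 140 138 140]
 [ 60  71  69  44  25  76 123 141 140 139 138]
 [ 60  73  74  53  32  52 117 139 139 142 139]
 [ 58  64  67  52  27  51 114 143 139 140 141]
 [ 54  64  65  53  25  48 114 142 140 140 139]
 [ 53  52  61  50  28  31 108 141 138 138 139]]
[[126 127 128 130 144 162 164 162 163 164 165]
 [126 126 127 124 144 167 166 164 166 162 163]
 [128 129 118  95 112 138 155 158 151 163 163]
 [127 129 116  80  56  90 127 128 111 139 150]
 [128 132 140 135 117 124 128 106 105 111 115]
 [131 143 160 164 162 163 154 140 128 114 111]
 [138 153 162 164 162 165 165 160 137 123 129]
 [147 163 162 160 162 164 163 163 162 152 113]]
```

Request:
{"api": "carry_out", "payload": {"series": [0,0,0,0,0,0,25,0,0,0,0,0,0,25,0,0,0,0,0,0,25,0,0,0,0,0,0,25,0,0,0,0,0,0,25,0,0,0,0,0,0,25,0,0,0,0,0,0,25,0,0,0,0,0,0,25]}}

```text
time: 16.23
eef_pos: [543.4, 157.9, 95.6]
eef_rot: [-0.015, 3.141, 0.003]
wrist_force: [-2.0, 3.5, 8.4]
finger_gap: 28.5
grasp_force: 34.8
```

```bash
python3 g.py; python3 v.py
python3 - <<'E'
from h import *
from workcell import bot
im=bot.get_image('side')
cv2.imwrite('pics/final.png',cv2.resize(im['pixels'][190:310,200:320,::-1],None,fx=5,fy=5,interpolation=cv2.INTER_CUBIC))
E
```

```text
16.23 [543.4 157.9  95.6] [-1.500e-02  3.141e+00  3.000e-03] F [-2.   3.5  8.4] gap 28.5 34.8 q6 [ 0.28  0.12 -0.07  1.38  0.    0.27]
[[ 58  52  60  77  58  74 127 143 140 141 138]
 [ 55  58  55  56  51  78 127 141 138 138 137]
 [ 58  72  71  40  17  75 124 141 138 138 138]
 [ 55  70  75  46  24  53 116 145 140 140 143]
 [ 57  59  69  54  24  52 115 144 138 142 141]
 [ 50  56  68  59  29  47 112 143 138 139 139]
 [ 51  52  61  51  28  26 107 142 138 138 139]]
[[130 128 128 132 142 161 163 163 162 165 164]
 [127 126 125 125 145 165 165 165 163 164 163]
 [127 126 118  94 112 138 154 157 152 166 166]
 [128 128 118  80  56  92 127 128 112 138 151]
 [128 133 140 132 119 123 127 107 106 110 115]
 [131 142 158 164 163 164 152 138 126 115 111]
 [137 156 165 162 163 165 163 156 136 124 125]
 [148 165 162 162 161 165 163 165 164 151 111]]
```

View pics/final.png

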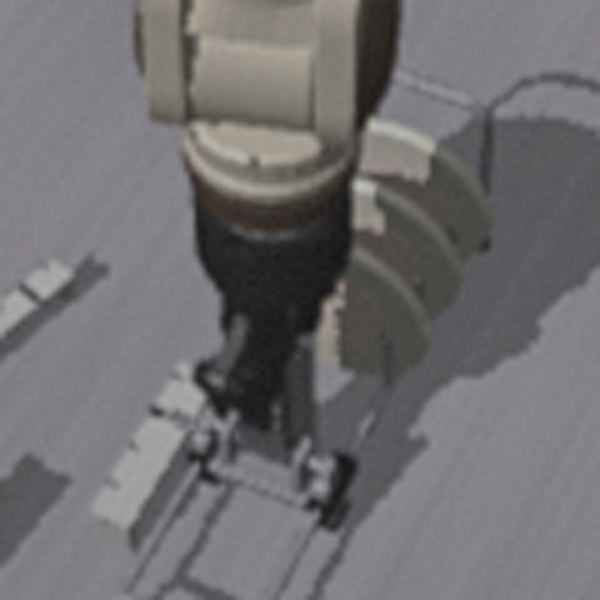

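The final crop shows the hand pinching plate and shut lever at crop (265,410), the pointer on the long line at (180,408), and all three saucers upright at (385–440, 130–330).

```bash
python3 -c "
from workcell import bot
print(bot.job_done())"
```

```text
the job is handed in; nothing more can be done
None
```

The job is handed in (no verdict was returned): the saucer stands released in its slot, and the leg is still held with its pointer on the long line, plate and shut lever pinched at about 35 N.

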